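Find the high spot of a clamped disc with a plunger indicator

ROBOT

A 6-joint arm with a two-finger parallel gripper is mounted at the origin on a cart in front of the work surface, level with it; the furniture and walls round the work are solid. World frame = base frame: x ahead of the robot, y to its left, z up, the work surface at z = 0. Lengths are in m, angles in rad, forces in N, time in s.
With the tool pointing down it reaches from about 0.35 to 0.85 m from the base axis. Payload 8.1 kg.
Tool frame: the origin (TCP) lies at the very end of the fingers, on their centre line; the grasp point (between the pads) lies 19 mm behind it; x points along the fingers, y is the direction in which the jaws open and shut, and the axes are right-handed (so a half turn about x gives the same grasp; the last joint's range is limited). The gripper opens to 93 mm and grips with 3 to 60 N. Pads are 15 mm wide; open, the fingers measure 128 mm over their backs; the gripper's body (75 mm by 188 mm) begins 65 mm behind the grasp point.
Start: joints at [1.172, 0.13, 1.488, -0, 1.523, -0.085], TCP at [0.185, 0.571, 0.219] pointing down, gripper open.
Joint ranges: [-2.96, 2.96], [-0.89, 2.26], [0.02, 2.5], [-1.34, 4.48], [0, 2.73], [-2.66, 2.66]. Speed limits (rad/s): [2.39, 2.39, 2.79, 3.14, 3.14, 3.14].

INTERFACE

Orientations are given as a rotation vector (axis times angle).
In Python, from plant import * gives the robot as it stands. The module is installed in compiled form; this text tells all that it offers.
- The arm moves only by the tool apply_moves, never from a script. Its argument "series" is a list of rows, each an object with "jaw": the gripper's target within -1 to 1 (shut at 1, half-way at 0, fully open at -1); "linear": the shift along the tool's x, y, z normalised to -1 to 1, where 1 is 0.6 m, a list of three; "roll": the turn about the tool's x normalised to -1 to 1, where 1 is 30 degrees. A call has 1 to 20 rows; each row is the pose to reach, as a shift and turn from the pose measured when the call began, along the tool's axes at that moment; what a row does not reach only later rows make up. A row lasts 1/8 s, in which the tool goes at most 62.5 mm and 10.7 degrees, less where a joint would pass 70% of its speed; a pose out of reach is approached as far as the arm can. A call with a number of a shift or a turn outside -1 to 1 is refused whole. A call with a gripper value outside its range is refused whole. The fingers move at their own pace and stop on an object; "force" is the grip in N (left out, the last holds). Time passes only in rows, so rows that repeat a pose let the fingers close. It gives the time, the measured TCP pose, the force and the opening at its end, in the units of the state.
- read_state(): the state, without advancing time (a new reading comes with each control period).
- read_camera(name): name is "side" or "top" or "wrist"; returns a dict with "pixels" (384x512x3 uint8, blue, green, red), "intrinsics" (3x3 intrinsics, pixels), "rvec" (rotation vector, rad) and "tvec" (3), from world to camera coordinates, as OpenCV has them; the wrist camera has in their place "tool_from_camera" (4x4, takes a point from camera to tool coordinates, whose origin is the TCP and whose axes are the tool frame's). Camera axes: x right, y down, z forward; pixel columns grow to the right and rows downward; lengths in m; the calibration is good to about 2 mm. A picture is of the moment at which its call begins: read the wrist's pose just before it. There is no depth.
- close_job(): hands the job in, once; it reports no verdict.
The state is a dict: "t": time; "q": joint angles; "dq": joint speeds; "joint_torque": joint torques, N m; "tool_pos": TCP position; "orientation": TCP orientation; "force": force on the tool from outside, world axes, zero at the start; "wrist_torque": the same for the moment, N m; "opening": finger opening in m.
Only numpy, scipy, OpenCV 4.12 (cv2) and the standard library are available. Lean on these libraries where they do the work, as an engineer would, in place of code of your own. Each camera call takes 0.05 s, during which the arm holds its last target. There are 200 camera calls.

TASK

Slide the indicator's carriage in until its sprung plunger presses on the rim of the red-faced disc, then turn the disc by its crank with the plunger riding on the rim and find the rim's high spot. Leave the disc parked with its high spot at the plunger and the carriage set so that the dial there stands near mid-scale (about 6 mm pressed in), never letting the plunger bottom out or be overpressed, and leave the vial, the red test bar and the cup where they are.

Things in the scene. Friction and masses are not known exactly. Their poses are not given: they have to be found in the camera images.
- turntable: Turntable on a fixed bed plate (150 x 360 x 12 mm), turns about vertical z both ways without stops, stays where left (0.06 N m friction). Origin on its axis, 32 mm above the bench; its own x points to the crank handle. A red-faced white disc (137 mm diameter, top 59 mm above the bench) is clamped on it 4 mm off centre, direction unknown: the rim at the plunger lies 64.5 to 72.5 mm from the axis.
- crank_grip (a point): Grip point of the crank's upright black handle sleeve, 95 mm above the bench, 42 mm from the turntable axis. Sleeve: 16 mm diameter, 71 to 111 mm above the bench, spins freely on its pin, so the gripper can lead it round a circle without turning itself. The crank arm below ends 69 mm above the bench, the central nut 73 mm.
- carriage: Aluminium carriage (40 x 80 mm, top 56 mm above the bench) sliding along its own y; -y points at the turntable axis; 55 mm travel, held by 10 N friction where it is left. Origin under the dial's centre, 22 mm above the bench. Dial on top, 50 mm across, face up (73 mm above the bench), red needle, clockwise 0.4 rad per mm of plunger travel, green ticks 4 to 8 mm, red at the end (12).
- carriage_knob (a point): Grip point of the carriage's upright black knob, 88 mm above the bench, 40 mm behind the dial's centre (carriage +y). Knob: 15 mm diameter, grippable 66 to 102 mm above the bench. Pinch it across the slide direction to pull the carriage either way.
- plunger_tip (a point): Tip of the indicator's plunger (8 mm ball, 49 mm above the bench) that points along the carriage's -y at the turntable axis; free, it stands 58.5 mm from the carriage's origin, and it moves with the plunger.
- spindle (a joint): How far the plunger is pressed into the indicator, m: 0 free, 0.012 bottomed. Its spring pushes with 1 N plus 0.6 N per mm. This is what the dial's needle shows. More than 9.5 N on the plunger, or bottoming it, harms it.
- dark_vial: Bystander: small black bottle with red band, 27 mm diameter, 58 mm tall, standing; origin at the centre of its underside.
- dog_bone: Bystander: flat red dog-bone test bar, 30 x 122 x 9 mm, lying; origin at its underside.
- low_cup: Bystander: low white cup, 70 mm diameter, 41 mm tall; origin at the centre of its underside.

How it is judged:
By the outcome, as a careful person would: the job done as asked, in the order asked, and still so for the second after the job is handed in, with the robot touching nothing.
It also fails if it takes over 72 s, if anything falls off the work surface, if the arm or the gripper's body presses on something with over 40 N, if the wrist force passes 120 N, or if a joint passes its speed limit or range.

## Working session

There is one attempt and no reset: what is moved stays moved. The work goes in short steps, Python scripts to look and compute and a tool call to move; the robot and the scene stay as the last step left them, time stands still between calls to the robot, and variables do not carry over. Pictures are saved under pics/ and viewed, about 8 in all and at most 12, crops included, and the job is handed in when it is done.

Besides the shell and the picture viewer there is one more tool, called as name(argument=value, ...) on one line, values as JSON. apply_moves: Moves the arm, as the interface text tells. Its arguments: {"type":"object","properties":{"series":{"type":"array"},"force":{"type":"number"}},"required":["series"]}

```bash
mkdir -p pics && cat > h.py <<'E'
from plant import *
import numpy as np, cv2
def cam(name,save=None):
    s=read_state(); c=read_camera(name)
    K=np.array(c["intrinsics"],float)
    if name=="wrist":
        T=np.eye(4); T[:3,:3]=cv2.Rodrigues(np.array(s["orientation"],float))[0]; T[:3,3]=s["tool_pos"]
        M=T@np.array(c["tool_from_camera"]); 
    else:
        R=cv2.Rodrigues(np.array(c["rvec"],float))[0]; M=np.eye(4); M[:3,:3]=R.T; M[:3,3]=-R.T@np.array(c["tvec"]).ravel()
    if save: cv2.imwrite("pics/"+save,c["pixels"])
    return c["pixels"],K,M,s
def ray(K,M,u,v,z):
    d=M[:3,:3]@np.linalg.solve(K,[u,v,1]); o=M[:3,3]
    return o+d*(z-o[2])/d[2]
def proj(K,M,p):
    q=M[:3,:3].T@(np.array(p)-M[:3,3]); q=K@q; return q[:2]/q[2]
E
python3 - <<'E'
from h import *
a=cam("top","top0.png");b=cam("side","side0.png");
for x in(a,b): print(x[1],x[2].round(3))
print(a[3]); R=cv2.Rodrigues(np.array(a[3]["orientation"],float))[0];print(R.round(3))
E
```

```text
[[417.88440418   0.         251.84169599]
 [  0.         417.88440418 195.31917026]
 [  0.           0.           1.        ]] [[-0.02  -0.999  0.05   0.445]
 [-1.     0.019 -0.003  0.155]
 [ 0.002 -0.05  -0.999  0.995]
 [ 0.     0.     0.     1.   ]]
[[454.79843332   0.         250.28562648]
 [  0.         454.79843332 188.43058258]
 [  0.           0.           1.        ]] [[ 0.985 -0.078  0.154  0.351]
 [-0.171 -0.325  0.93  -0.705]
 [-0.023 -0.943 -0.333  0.401]
 [ 0.     0.     0.     1.   ]]
{'t': 0.0, 'q': array([ 1.17158559e+00,  1.31182886e-01,  1.48927269e+00, -6.10731330e-06,
        1.52298894e+00, -8.53872479e-02]), 'dq': array([-4.09787070e-04,  6.11053369e-04,  8.06762490e-05,  1.35651339e-03,
       -8.58012907e-04,  6.86695217e-04]), 'joint_torque': array([-1.70000396e-03, -5.59851050e+01, -4.91740429e+01,  7.63754826e-02,
        3.56792333e-02, -2.18776950e-04]), 'tool_pos': array([0.18497078, 0.57017969, 0.21757809]), 'orientation': array([ 0.24489011,  1.55716655, -0.24772603]), 'force': array([-0.12971608, -0.74371365,  0.95264002]), 'wrist_torque': array([0.0155886 , 0.02279625, 0.04865672]), 'opening': 0.09312140562875185}
[[-0.001  0.309  0.951]
 [-0.002  0.951 -0.309]
 [-1.    -0.002 -0.   ]]
```

View pics/top0.png

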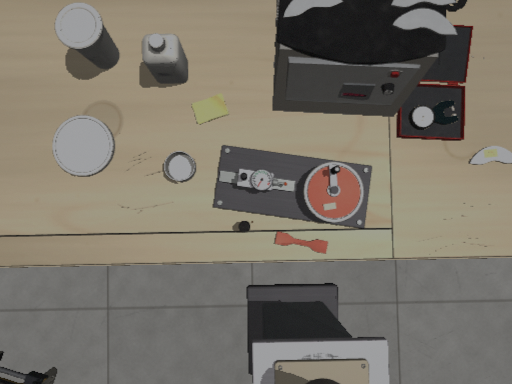

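View pics/side0.png

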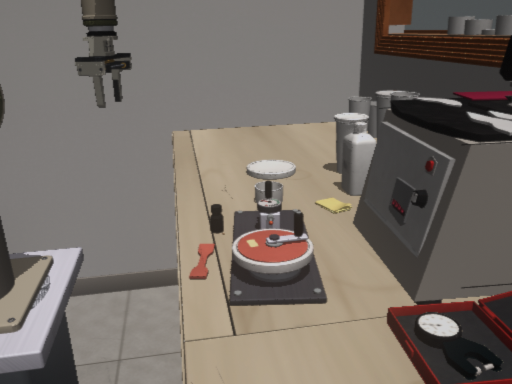

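The top view shows the disc around (334,191), the handle near (336,170), the dial at (262,180) and the knob at (243,177). The cup is at (180,167), the vial at (244,226) and the bar at (301,243). The side view agrees. Next I'll measure these with masks.

```bash
python3 - <<'E'
from h import *
im,K,M,s=cam("top")
c=im[140:235,205:385]; cv2.imwrite("pics/crop1.png",cv2.resize(c,None,fx=4.4,fy=4.4,interpolation=cv2.INTER_CUBIC))
hsv=cv2.cvtColor(im,cv2.COLOR_BGR2HSV)
# bed plate: dark grey
m=cv2.inRange(hsv,(0,0,40),(180,70,100)); m[:140]=0;m[235:]=0;m[:,:205]=0;m[:,385:]=0
cs=cv2.findContours(m,0,2)[0];k=max(cs,key=cv2.contourArea);r=cv2.minAreaRect(k);bx=cv2.boxPoints(r)
P=np.array([ray(K,M,*p,.012) for p in bx]);print("bed",P.round(4).tolist(),np.linalg.norm(np.diff(P,axis=0),axis=1),P.mean(0))
red=cv2.inRange(hsv,(0,90,90),(12,255,255))|cv2.inRange(hsv,(170,90,90),(180,255,255)); red[:150]=0;red[230:]=0;red[:,:295]=0;red[:,375:]=0
k=max(cv2.findContours(red,0,2)[0],key=cv2.contourArea);(u,v),rr=cv2.minEnclosingCircle(k)
e=cv2.fitEllipse(cv2.convexHull(k));print("red",u,v,rr,e,ray(K,M,*e[0],.059))
for n,(a,b,z) in dict(handle=(336,170,.111),nut=(334,190.5,.073),dial=(262,180.5,.073),knob=(243,177,.102)).items(): print(n,ray(K,M,a,b,z).round(4))
E
```

```text
bed [[0.4353, 0.2504, 0.012], [0.6163, 0.2222, 0.012], [0.5512, -0.1821, 0.012], [0.3712, -0.1503, 0.012]] [0.18310848 0.40955541 0.18278816] [0.49348462 0.03506386 0.012     ]
red 333.5236511230469 191.43898010253906 26.277557373046875 ((333.5347595214844, 191.5751953125), (51.545074462890625, 52.41396713256836), 105.08087921142578) [ 0.49650128 -0.03159258  0.059     ]
handle [ 0.5395 -0.0278  0.111 ]
nut [ 0.4981 -0.0299  0.073 ]
dial [0.5234 0.1289 0.073 ]
knob [0.5292 0.1703 0.102 ]
```

View pics/crop1.png

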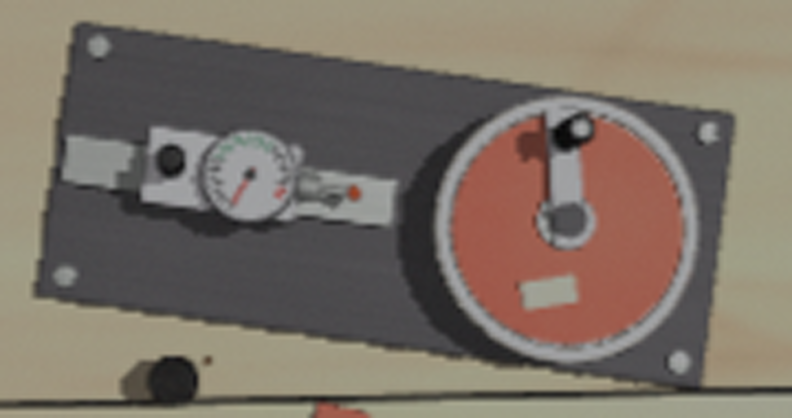

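apply_moves(series=[{"jaw": -1,"linear": [-0.133,-0.63,0.757],"roll": 1},{"jaw": -1,"linear": [-0.133,-0.63,0.757],"roll": 1},{"jaw": -1,"linear": [-0.133,-0.63,0.757],"roll": 1},{"jaw": -1,"linear": [-0.133,-0.63,0.757],"roll": 1},{"jaw": -1,"linear": [-0.133,-0.63,0.757],"roll": 1},{"jaw": -1,"linear": [-0.133,-0.63,0.757],"roll": 1},{"jaw": -1,"linear": [-0.133,-0.63,0.757],"roll": 1},{"jaw": -1,"linear": [-0.133,-0.63,0.757],"roll": 1},{"jaw": -1,"linear": [-0.133,-0.63,0.757],"roll": 1},{"jaw": -1,"linear": [-0.133,-0.63,0.757],"roll": 1},{"jaw": -1,"linear": [-0.133,-0.63,0.757],"roll": 1},{"jaw": -1,"linear": [-0.133,-0.63,0.757],"roll": 1},{"jaw": -1,"linear": [-0.133,-0.63,0.757],"roll": 1},{"jaw": -1,"linear": [-0.133,-0.63,0.757],"roll": 1},{"jaw": -1,"linear": [-0.133,-0.63,0.757],"roll": 1}])

```text
t: 2.02
tool_pos: [0.5002, 0.0713, 0.2982]
orientation: [0.652, 1.47, -0.654]
force: [-0.1, -0.8, 0.2]
opening: 0.0928
```

apply_moves(series=[{"jaw": -1,"linear": [0,0,0],"roll": 1},{"jaw": -1,"linear": [0,0,0],"roll": 1},{"jaw": -1,"linear": [0,0,0],"roll": 1},{"jaw": -1,"linear": [0,0,0],"roll": 1}])

```text
t: 2.52
tool_pos: [0.5001, 0.0715, 0.2982]
orientation: [1.05, 1.302, -1.052]
force: [0.2, -0.3, 0.8]
opening: 0.0932
```

apply_moves(series=[{"jaw": -1,"linear": [0,0,0],"roll": 0.7},{"jaw": -1,"linear": [0,0,0],"roll": 0.7},{"jaw": -1,"linear": [0,0,0],"roll": 0.7},{"jaw": -1,"linear": [0,0,0],"roll": 0.7}])

```text
t: 3.02
tool_pos: [0.5001, 0.0716, 0.2982]
orientation: [1.317, 1.135, -1.319]
force: [0.7, 0.2, 0.2]
opening: 0.093
```

```bash
python3 - <<'E'
from h import *
im,K,M,s=cam("wrist","w1.png"); print(s["t"],s["tool_pos"],s["force"]);print(cv2.Rodrigues(s["orientation"])[0].round(3));print(K,M.round(3))
for n,p in dict(handle=(.5395,-.0278,.111),nut=(.498,-.03,.073),dial=(.5234,.1289,.073),knob=(.5292,.1703,.102)).items(): print(n,proj(K,M,p))
E
```

```text
3.025 [0.50005901 0.07158421 0.29820566] [0.74956046 0.22341669 0.18861356]
[[-0.     0.989 -0.148]
 [-0.001 -0.148 -0.989]
 [-1.    -0.     0.001]]
[[270.25248581   0.         258.79221539]
 [  0.         270.25248581 190.68011021]
 [  0.           0.           1.        ]] [[ 0.989 -0.143 -0.038  0.512]
 [-0.148 -0.957 -0.251  0.141]
 [-0.001  0.254 -0.967  0.464]
 [ 0.     0.     0.     1.   ]]
handle [295.87897427 238.27915558]
nut [266.38343475 232.8569329 ]
dial [268.33076049 126.95161664]
knob [269.08313637  93.63730334]
```

View pics/w1.png

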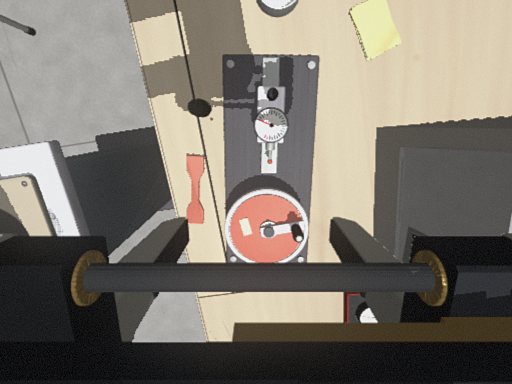

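The wrist view is good: disc near (268,228), handle (297,234), dial (271,125), knob (271,93). I'll compute positions from this second view.

```bash
python3 - <<'E'
from h import *
im,K,M,s=cam("wrist")
hsv=cv2.cvtColor(im,cv2.COLOR_BGR2HSV)
red=cv2.inRange(hsv,(0,90,90),(12,255,255))|cv2.inRange(hsv,(170,90,90),(180,255,255)); red[:190]=0;red[265:]=0;red[:,:222]=0;red[:,315:]=0
k=max(cv2.findContours(red,0,2)[0],key=cv2.contourArea);h=cv2.convexHull(k)
P=np.array([ray(K,M,*p[0],.059) for p in h])[:,:2];(c,r)=cv2.minEnclosingCircle((P*1000).astype(np.float32));print("red face",c,r)
A=np.c_[2*P,np.ones(len(P))];w=np.linalg.lstsq(A,(P**2).sum(1),rcond=None)[0];print("lsq",w[:2],np.sqrt(w[2]+w[0]**2+w[1]**2))
def dark(u0,u1,v0,v1,z,t=45):
    g=im[v0:v1,u0:u1].max(2)<t; y,x=np.nonzero(g); print(len(x),x.mean()+u0,y.mean()+v0,ray(K,M,x.mean()+u0,y.mean()+v0,z).round(4))
dark(263,280,86,101,.102); dark(288,306,222,243,.105)
for n,(a,b,z) in dict(handle=(297,236,.111),nut=(267.5,230,.073),dial=(271,125,.073),knob=(271.5,93,.102)).items(): print(n,ray(K,M,a,b,z).round(4))
c=im[80:260,215:320]; cv2.imwrite("pics/crop2.png",cv2.resize(c,None,fx=3.3,fy=3.3,interpolation=cv2.INTER_CUBIC))
E
```

```text
red face (497.8522033691406, -30.522783279418945) 59.12593078613281
lsq [ 0.49776574 -0.03031442] 0.05844486354835059
47 272.8723404255319 94.48936170212767 [0.5339 0.1685 0.102 ]
1 299.0 228.0 [ 0.5461 -0.0156  0.105 ]
handle [ 0.5414 -0.0246  0.111 ]
nut [ 0.5003 -0.0255  0.073 ]
dial [0.5276 0.1309 0.073 ]
knob [0.5325 0.1705 0.102 ]
```

View pics/crop2.png

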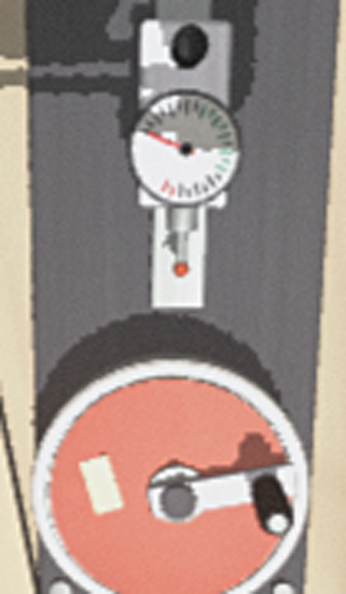

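apply_moves(series=[{"jaw": -0.7,"linear": [0.1,0.0295,-0.1685],"roll": 0},{"jaw": -0.7,"linear": [0.2,0.0295,-0.1685],"roll": 0},{"jaw": -0.7,"linear": [0.247,0.0295,-0.1685],"roll": 0},{"jaw": -0.7,"linear": [0.247,0.0295,-0.1685],"roll": 0},{"jaw": -0.7,"linear": [0.32,0.0295,-0.1685],"roll": 0},{"jaw": -0.7,"linear": [0.377,0.0295,-0.1685],"roll": 0},{"jaw": -0.7,"linear": [0.377,0.0295,-0.1685],"roll": 0},{"jaw": -0.7,"linear": [0.377,0.0295,-0.1685],"roll": 0}])

```text
t: 4.12
tool_pos: [0.5346, 0.1685, 0.075]
orientation: [1.321, 1.132, -1.317]
force: [0.8, -0.6, -0.4]
opening: 0.0788
```

```bash
python3 - <<'E'
from h import *
im,K,M,s=cam("wrist","w2.png"); print(s["t"],s["tool_pos"],s["force"],s["opening"])
E
```

```text
4.125 [0.53459204 0.16851515 0.07502308] [ 0.78096427 -0.57019206 -0.39821665] 0.07884386611273066
```

View pics/w2.png

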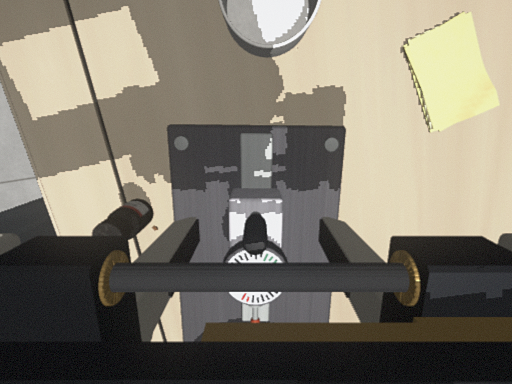

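The knob sits between the open fingers: knob at u≈256, finger midpoint at u≈258. I'll close on it and push in 30 mm, which should stop just short of contact.

apply_moves(series=[{"jaw": 1,"linear": [0,0,0],"roll": 0},{"jaw": 1,"linear": [0,0,0],"roll": 0},{"jaw": 1,"linear": [0,0,0],"roll": 0},{"jaw": 1,"linear": [0,0,0],"roll": 0},{"jaw": 1,"linear": [0,0,0],"roll": 0},{"jaw": 1,"linear": [0,0,0],"roll": 0}], force=40)

```text
t: 4.92
tool_pos: [0.5348, 0.1687, 0.0751]
orientation: [1.321, 1.131, -1.316]
force: [0.1, 0.4, -0.9]
opening: 0.0239
```

apply_moves(series=[{"jaw": 1,"linear": [0,0,0.01],"roll": 0},{"jaw": 1,"linear": [0,0,0.02],"roll": 0},{"jaw": 1,"linear": [0,0,0.03],"roll": 0},{"jaw": 1,"linear": [0,0,0.04],"roll": 0},{"jaw": 1,"linear": [0,0,0.05],"roll": 0},{"jaw": 1,"linear": [0,0,0.05],"roll": 0},{"jaw": 1,"linear": [0,0,0.05],"roll": 0}])

```text
t: 5.8
tool_pos: [0.5278, 0.1408, 0.0748]
orientation: [1.32, 1.137, -1.318]
force: [-10.8, 9.0, 6.1]
opening: 0.014
```

```bash
python3 - <<'E'
from h import *
im,K,M,s=cam("top"); print(s["t"],s["tool_pos"],s["force"],s["opening"])
a=cv2.resize(im[130:245,205:385],None,fx=4.4,fy=4.4,interpolation=cv2.INTER_CUBIC)
cv2.imwrite("pics/t2.png",a)
E
```

```text
5.8 [0.52784579 0.14080891 0.07476974] [-10.77498377   9.00289907   6.13330779] 0.013961550880201032
```

View pics/t2.png

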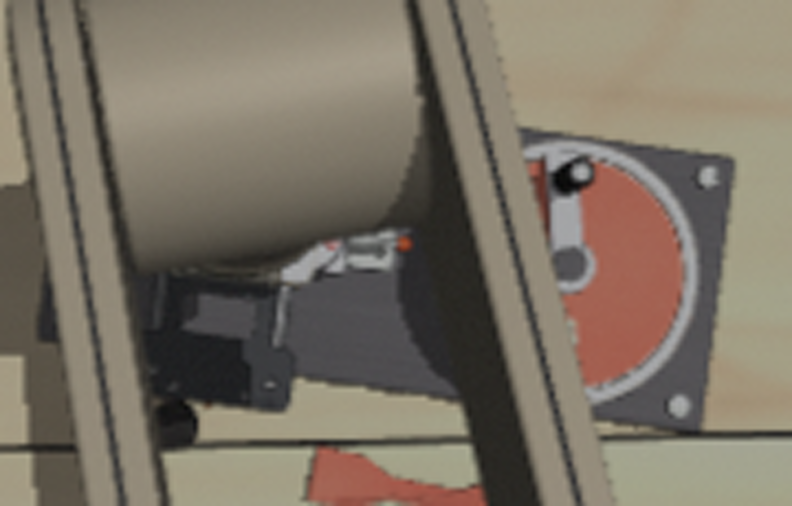

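apply_moves(series=[{"jaw": 1,"linear": [0,-0.001,0.005],"roll": 0},{"jaw": 1,"linear": [0,-0.002,0.01],"roll": 0},{"jaw": 1,"linear": [0,-0.002,0.015],"roll": 0},{"jaw": 1,"linear": [0,-0.002,0.015],"roll": 0},{"jaw": 1,"linear": [0,-0.002,0.015],"roll": 0}])

```text
t: 6.48
tool_pos: [0.5265, 0.1333, 0.0748]
orientation: [1.323, 1.137, -1.315]
force: [7.2, 8.0, -6.9]
opening: 0.0141
```

apply_moves(series=[{"jaw": -0.3,"linear": [0,0,0],"roll": 0},{"jaw": -0.3,"linear": [0,0,0],"roll": 0},{"jaw": -0.3,"linear": [-0.1,0,0],"roll": 0},{"jaw": -0.5,"linear": [-0.2,0,0.1],"roll": 0},{"jaw": -0.7,"linear": [-0.2,0,0.15],"roll": 0},{"jaw": -0.7,"linear": [-0.2,0,0.15],"roll": 0},{"jaw": -0.7,"linear": [-0.2,0,0.15],"roll": 0}])

```text
t: 7.35
tool_pos: [0.5125, 0.0438, 0.1939]
orientation: [1.324, 1.137, -1.316]
force: [0.9, 0.1, 0.3]
opening: 0.0772
```

```bash
python3 - <<'E'
from h import *
im,K,M,s=cam("wrist","w3.png"); print(s["t"],s["tool_pos"],s["force"],s["opening"])
u,v=proj(K,M,(.521,.093,.073)); print(u,v)
u,v=int(u),int(v); 
c=im[max(0,v-50):v+170,max(0,u-110):u+130]; cv2.imwrite("pics/c3.png",cv2.resize(c,None,fx=2.7,fy=2.7,interpolation=cv2.INTER_CUBIC)); print(max(0,u-110),max(0,v-50))
E
```

```text
7.35 [0.51251357 0.04382903 0.1939045 ] [0.87781925 0.07848686 0.30290437] 0.07719339479879474
258.51817207362046 140.35396418272768
148 90
```

View pics/c3.png

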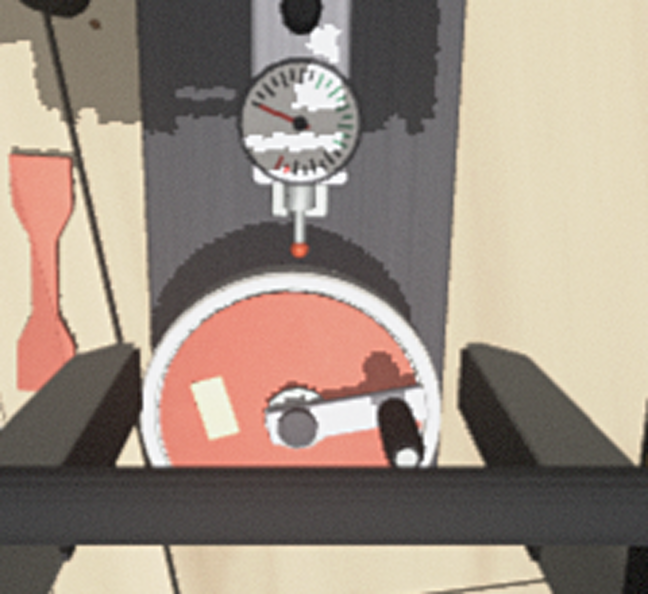

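The dial still reads zero and the ball stands just off the rim: ball at crop (299,250), rim edge at (297,272). I'll measure the gap and write a dial reader.

```bash
cat >> h.py <<'E'
def needle(im,K,M,guess,z=.073):
    """rectified dial: 5 px/mm, image up = +x world... returns needle angle (rad, clockwise seen from above) and centre"""
    n=30; s=.03
    pts=np.float32([proj(K,M,(guess[0]+a*s,guess[1]+b*s,z)) for a,b in((1,1),(1,-1),(-1,-1),(-1,1))])
    H=cv2.getPerspectiveTransform(pts,np.float32([[0,0],[300,0],[300,300],[0,300]]))
    w=cv2.warpPerspective(im,H,(300,300),flags=cv2.INTER_CUBIC); return w
def angle(w,c,r0=25,r1=95):
    f=w.astype(float); red=f[...,2]-np.maximum(f[...,0],f[...,1]); yy,xx=np.mgrid[:w.shape[0],:w.shape[1]]
    dx,dy=xx-c[0],yy-c[1]; r=np.hypot(dx,dy); wt=np.where((r>r0)&(r<r1),np.clip(red-35,0,None),0)
    a=np.arctan2(dx,-dy) # clockwise from up(+x)
    return a,wt
def read(im,K,M,guess,r1=95):
    w=needle(im,K,M,guess); a,wt=angle(w,(150,150),25,r1)
    hist=np.histogram(a,180,(-np.pi,np.pi),weights=wt)[0]; hs=np.convolve(np.r_[hist[-3:],hist,hist[:3]],np.ones(7),'valid'); pk=(hs.argmax()+.5)*np.pi/90-np.pi
    d=np.angle(np.exp(1j*(a-pk))); m=(abs(d)<.25)*wt; return pk+(m*d).sum()/m.sum(), m.sum()
E
python3 - <<'E'
from h import *
im,K,M,s=cam("wrist")
rd=lambda x,y,z:ray(K,M,148+x/2.7,90+y/2.7,z)
D=rd(300,122,.073);N=rd(297,427,.073);B=rd(299,250,.049);R=rd(297,272,.059);Hn=rd(407,457,.111);k=rd(302,10,.102)
for n,p in dict(D=D,N=N,B=B,R=R,handle=Hn,knob=k).items(): print(n,p.round(4))
print("D-N",np.linalg.norm((D-N)[:2]),"ball-rim",np.linalg.norm((B-R)[:2])-.004,"N-R",np.linalg.norm((R-N)[:2]),"D-B",np.linalg.norm((D-B)[:2]))
for r1 in(60,80,95): print(read(im,K,M,D[:2],r1))
w=needle(im,K,M,D[:2]); cv2.imwrite("pics/dial3.png",w)
E
```

```text
D [0.5221 0.0987 0.073 ]
N [ 0.5017 -0.0281  0.073 ]
B [0.5133 0.0434 0.049 ]
R [0.5114 0.0363 0.059 ]
handle [ 0.5438 -0.0278  0.111 ]
knob [0.5284 0.1363 0.102 ]
D-N 0.12839046725062445 ball-rim 0.0034014390133612574 N-R 0.06509107448827645 D-B 0.05594136340204408
(np.float64(-2.658349459228377), np.float64(9109.0))
(np.float64(-2.646818054891652), np.float64(14020.0))
(np.float64(-2.64630773471087), np.float64(14483.0))
```

apply_moves(series=[{"jaw": -0.4,"linear": [0,0.001,-0.08],"roll": 0},{"jaw": -0.4,"linear": [0,0.001,-0.153],"roll": 0},{"jaw": -0.4,"linear": [0.05,0.001,-0.153],"roll": 0},{"jaw": -0.4,"linear": [0.15,0.001,-0.153],"roll": 0},{"jaw": -0.2,"linear": [0.198,0.001,-0.153],"roll": 0},{"jaw": 1,"linear": [0.198,0.001,-0.153],"roll": 0},{"jaw": 1,"linear": [0.198,0.001,-0.153],"roll": 0},{"jaw": 1,"linear": [0.198,0.001,-0.153],"roll": 0},{"jaw": 1,"linear": [0.198,0.001,-0.153],"roll": 0},{"jaw": 1,"linear": [0.198,0.001,-0.153],"roll": 0},{"jaw": 1,"linear": [0.198,0.001,-0.153],"roll": 0}])

```text
t: 8.82
tool_pos: [0.527, 0.136, 0.0761]
orientation: [1.323, 1.139, -1.315]
force: [-2.4, 1.0, 5.7]
opening: 0.0143
```

```bash
python3 - <<'E'
from h import *
s=read_state(); print(s["t"],s["tool_pos"],s["force"],s["opening"]);print(cv2.Rodrigues(s["orientation"])[0].round(3))
E
```

```text
8.825 [0.52695368 0.1360301  0.07612298] [-2.42574162  0.9556223   5.71916598] 0.014289636334479838
[[ 0.001  0.989 -0.149]
 [ 0.006 -0.149 -0.989]
 [-1.     0.    -0.006]]
```

apply_moves(series=[{"jaw": 1,"linear": [0,0,0.004],"roll": 0},{"jaw": 1,"linear": [0,0,0.008],"roll": 0},{"jaw": 1,"linear": [0,0,0.012],"roll": 0},{"jaw": 1,"linear": [0,0,0.012],"roll": 0},{"jaw": 1,"linear": [0,0,0.012],"roll": 0}])

```text
t: 9.45
tool_pos: [0.5261, 0.1308, 0.0762]
orientation: [1.325, 1.141, -1.313]
force: [2.1, 10.1, -2.7]
opening: 0.014
```

apply_moves(series=[{"jaw": -0.3,"linear": [0,0,0],"roll": 0},{"jaw": -0.3,"linear": [0,0,0],"roll": 0},{"jaw": -0.3,"linear": [-0.1,0,0],"roll": 0},{"jaw": -0.5,"linear": [-0.2,0,0.1],"roll": 0},{"jaw": -0.5,"linear": [-0.2,0,0.15],"roll": 0},{"jaw": -0.5,"linear": [-0.2,0,0.15],"roll": 0},{"jaw": -0.5,"linear": [-0.2,0,0.15],"roll": 0}])

```text
t: 10.32
tool_pos: [0.5123, 0.0408, 0.195]
orientation: [1.326, 1.14, -1.314]
force: [-0.3, 0.6, -0.5]
opening: 0.0692
```

```bash
python3 - <<'E'
from h import *
im,K,M,s=cam("wrist","w4.png"); print(s["t"],s["tool_pos"],s["force"],s["opening"])
hsv=cv2.cvtColor(im,cv2.COLOR_BGR2HSV)
red=cv2.inRange(hsv,(0,90,90),(12,255,255))|cv2.inRange(hsv,(170,90,90),(180,255,255))
for dy in (.0905,.092,.094,.096): print(dy,read(im,K,M,(.5211,dy)))
w=needle(im,K,M,(.521,.092)); 
t,K2,M2,_=cam("top"); w2=needle(t,K2,M2,(.521,.092)); print("top",read(t,K2,M2,(.521,.092)))
cv2.imwrite("pics/d4.png",np.hstack([cv2.imread("pics/dial3.png"),w,w2]))
E
```

```text
10.325 [0.51234353 0.04076585 0.19501839] [-0.31752954  0.57156238 -0.47890108] 0.0692371206127381
0.0905 (np.float64(-2.032192883443858), np.float64(17662.0))
0.092 (np.float64(-2.102160306146387), np.float64(16549.0))
0.094 (np.float64(-2.212290721675615), np.float64(14724.0))
0.096 (np.float64(-2.340862540461511), np.float64(13248.0))
top (np.float64(2.105122796161346), np.float64(1009.0))
```

View pics/d4.png

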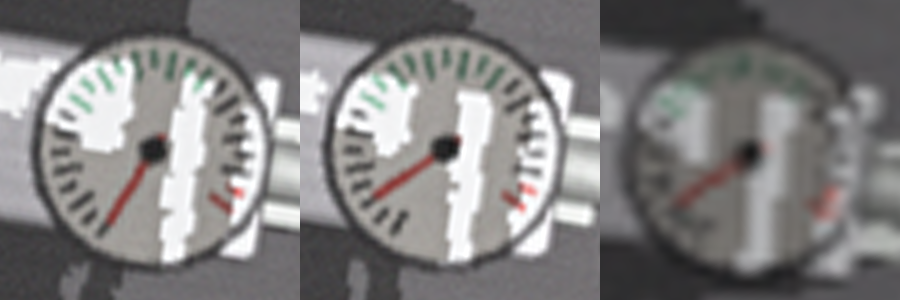

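Contact is confirmed: the needle has moved from the zero mark to about 1.4 mm, and both cameras show it. Next is the crank handle.

apply_moves(series=[{"jaw": -0.3,"linear": [0,0.0686,0.1057],"roll": 0},{"jaw": -0.3,"linear": [0,0.0686,0.1057],"roll": 0},{"jaw": -0.3,"linear": [0.08,0.0686,0.1057],"roll": 0},{"jaw": -0.3,"linear": [0.16,0.0686,0.1057],"roll": 0},{"jaw": -0.3,"linear": [0.19,0.0686,0.1057],"roll": 0},{"jaw": -0.3,"linear": [0.19,0.0686,0.1057],"roll": 0}])

```text
t: 11.18
tool_pos: [0.5422, -0.0254, 0.0785]
orientation: [1.322, 1.145, -1.315]
force: [0.1, -0.1, 0.1]
opening: 0.06
```

```bash
cat >> h.py <<'E'
def mm(im,K,M,g=(.521,.0925)):
    """dial reading in mm from the needle's line (PCA), zero at -2.646 rad"""
    w=needle(im,K,M,g); f=w.astype(float); red=f[...,2]-np.maximum(f[...,0],f[...,1])
    hub=cv2.GaussianBlur(w.max(2),(0,0),5)[110:190,110:190]; hy,hx=np.unravel_index(hub.argmin(),hub.shape); c=(hx+110,hy+110)
    a,wt=angle(w,c,22,78); hist=np.histogram(a,180,(-np.pi,np.pi),weights=wt)[0]
    hs=np.convolve(np.r_[hist[-3:],hist,hist[:3]],np.ones(7),'valid'); pk=(hs.argmax()+.5)*np.pi/90-np.pi
    d=np.angle(np.exp(1j*(a-pk))); m=(abs(d)<.3)*wt; ang=pk+(m*d).sum()/m.sum()
    return ((ang+2.646)%(2*np.pi))/.4, c, m.sum()
def st(im_t=True):
    s=read_state(); print(round(s["t"],2),s["tool_pos"].round(4),s["force"].round(1),round(s["opening"],4))
E
python3 - <<'E'
from h import *
st()
for n in("top","wrist"):
    im,K,M,s=cam(n); print(n,mm(im,K,M))
im=cv2.imread("pics/w4.png");
print(cv2.Rodrigues(s["orientation"])[0].round(3)); cv2.imwrite("pics/w5.png",cam("wrist")[0])
w3=cv2.imread("pics/dial3.png")
E
```

```text
11.18 [ 0.5422 -0.0254  0.0785] [ 0.1 -0.1  0.1] 0.06
top (np.float64(1.1132668086611985), (np.int64(152), np.int64(153)), np.float64(271.0))
wrist (np.float64(1.0593397222907996), (np.int64(148), np.int64(146)), np.float64(23802.0))
[[ 0.     0.989 -0.147]
 [ 0.009 -0.147 -0.989]
 [-1.    -0.001 -0.009]]
```

View pics/w5.png

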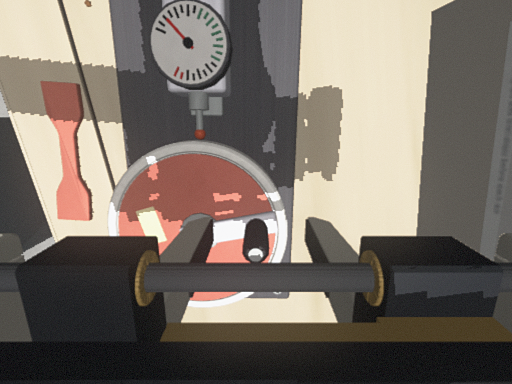

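The wrist view now shows the dial clearly at (188,42) and the handle between the fingers near (255,240). I'll close on the handle.

apply_moves(series=[{"jaw": 1,"linear": [0,0.001,0.003],"roll": 0},{"jaw": 1,"linear": [0,0.001,0.003],"roll": 0},{"jaw": 1,"linear": [0,0.001,0.003],"roll": 0},{"jaw": 1,"linear": [0,0.001,0.003],"roll": 0},{"jaw": 1,"linear": [0,0.001,0.003],"roll": 0},{"jaw": 1,"linear": [0,0.001,0.003],"roll": 0},{"jaw": 1,"linear": [0,0.001,0.003],"roll": 0}], force=25)

```text
t: 12.2
tool_pos: [0.5426, -0.0277, 0.0817]
orientation: [1.323, 1.145, -1.315]
force: [-12.9, 1.4, 12.1]
opening: 0.0152
```

```bash
cat >> h.py <<'E'
def rows(C,th,r=.042,z=.079):
    """targets (normalised tool shifts from the present pose) for handle angles th (deg) about C"""
    s=read_state(); R=cv2.Rodrigues(s["orientation"])[0]
    for t in th:
        p=np.array([C[0]+r*np.cos(np.radians(t)),C[1]+r*np.sin(np.radians(t)),z]); print(t,(R.T@(p-s["tool_pos"])/.6).round(4).tolist())
E
python3 - <<'E'
from h import *
st(); im,K,M,s=cam("wrist"); print(mm(im,K,M))
p=s["tool_pos"]; C=(p[0]-.042,p[1]); rows(C,[-15,-30,-45]); print(C)
E
```

```text
12.2 [ 0.5426 -0.0277  0.0817] [-12.9   1.4  12.1] 0.0152
(np.float64(1.1101490629206878), (np.int64(147), np.int64(147)), np.float64(25729.0))
-15 [0.0043, 0.0003, 0.0182]
-30 [0.0042, -0.0042, 0.036]
-45 [0.0041, -0.013, 0.0519]
(np.float64(0.5006279670049982), np.float64(-0.027712332954462515))
```

apply_moves(series=[{"jaw": 1,"linear": [0,-0.001,0.018],"roll": 0},{"jaw": 1,"linear": [0,-0.005,0.036],"roll": 0},{"jaw": 1,"linear": [0,-0.014,0.052],"roll": 0},{"jaw": 1,"linear": [0,-0.014,0.052],"roll": 0}])

```text
t: 12.75
tool_pos: [0.53, -0.0584, 0.0818]
orientation: [1.323, 1.143, -1.316]
force: [-0.2, -4.3, 1.3]
opening: 0.0154
```

```bash
python3 - <<'E'
from h import *
st(); 
for n in("wrist","top"):
    im,K,M,s=cam(n); print(mm(im,K,M))
C=(.500,-.0277); p=s["tool_pos"]-np.r_[C,0]; print("ang",np.degrees(np.arctan2(p[1],p[0])),np.hypot(p[0],p[1])); rows(C,[-60,-75,-90],z=.081)
E
```

```text
12.75 [ 0.53   -0.0584  0.0818] [-0.2 -4.3  1.3] 0.0154
(np.float64(nan), (np.int64(110), np.int64(110)), np.float64(0.0))
(np.float64(4.157499572841907), (np.int64(152), np.int64(153)), np.float64(946.0))
ang -45.65073573497465 0.04295701247630804
-60 [0.0014, -0.0135, 0.0116]
-75 [0.0013, -0.0292, 0.021]
-90 [0.0013, -0.0467, 0.026]h.py:39: RuntimeWarning: invalid value encountered in scalar divide
  d=np.angle(np.exp(1j*(a-pk))); m=(abs(d)<.3)*wt; ang=pk+(m*d).sum()/m.sum()
```

apply_moves(series=[{"jaw": 1,"linear": [0,-0.0135,0.0115],"roll": 0},{"jaw": 1,"linear": [0,-0.029,0.021],"roll": 0},{"jaw": 1,"linear": [0,-0.0465,0.026],"roll": 0},{"jaw": 1,"linear": [0,-0.0465,0.026],"roll": 0}])

```text
t: 13.35
tool_pos: [0.4994, -0.0706, 0.0818]
orientation: [1.32, 1.142, -1.318]
force: [-3.7, -6.4, 2.4]
opening: 0.0157
```

```bash
cat > r.py <<'E'
from h import *
import sys
st(); im,K,M,s=cam("top"); print(mm(im,K,M))
C=(.500,-.0277); p=s["tool_pos"]-np.r_[C,0]; print("ang",np.degrees(np.arctan2(p[1],p[0])),np.hypot(p[0],p[1])); rows(C,[float(a) for a in sys.argv[1:]],z=.0815)
E
python3 r.py -105 -120 -135
```

```text
13.35 [ 0.4994 -0.0706  0.0818] [-3.7 -6.4  2.4] 0.0157
(np.float64(6.418318895095427), (np.int64(153), np.int64(154)), np.float64(23.0))
ang -90.80785447163294 0.04293221840361744
-105.0 [0.0006, -0.0175, -0.0013]
-120.0 [0.0007, -0.0352, -0.0058]
-135.0 [0.0008, -0.0512, -0.0146]
```

apply_moves(series=[{"jaw": 1,"linear": [0,-0.0175,-0.0013],"roll": 0},{"jaw": 1,"linear": [0,-0.035,-0.006],"roll": 0},{"jaw": 1,"linear": [0,-0.051,-0.0146],"roll": 0},{"jaw": 1,"linear": [0,-0.051,-0.0146],"roll": 0}])

```text
t: 13.9
tool_pos: [0.4692, -0.0569, 0.0818]
orientation: [1.319, 1.144, -1.319]
force: [-6.2, 0.7, 4.7]
opening: 0.0155
```

```bash
python3 r.py -150 -165 -180; python3 - <<'E'
from h import *
im,K,M,s=cam("top"); w=needle(im,K,M,(.521,.0925)); f=w.astype(int); print((f[...,2]-np.maximum(f[...,0],f[...,1])).max())
im2,K2,M2,s=cam("wrist"); w2=needle(im2,K2,M2,(.521,.0925))
cv2.imwrite("pics/d6.png",np.hstack([w,w2,cv2.resize(im[120:240,200:320],(300,300))]))
E
```

```text
13.9 [ 0.4692 -0.0569  0.0818] [-6.2  0.7  4.7] 0.0155
(np.float64(6.458743088710193), (np.int64(150), np.int64(153)), np.float64(2539.0))
ang -136.55662574961227 0.04240858575473616
-150.0 [0.0006, -0.0112, -0.0121]
-165.0 [0.0007, -0.0206, -0.0278]
-180.0 [0.0009, -0.0257, -0.0454]
51
```

View pics/d6.png

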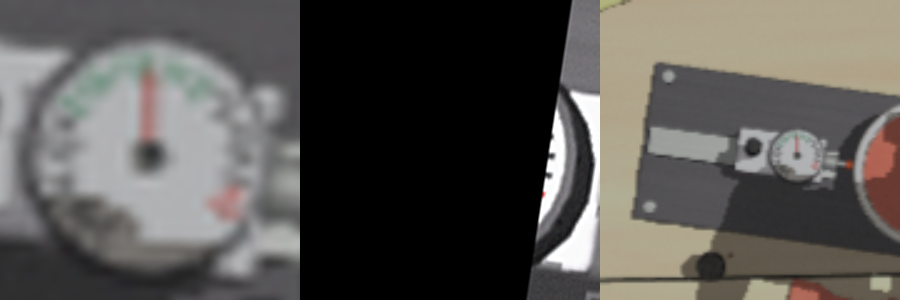

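The needle points straight up in the green at about 6.4 mm, and the top view of it is clear. The high spot lies between −90° and −135°. I'll sweep further past it to confirm.

apply_moves(series=[{"jaw": 1,"linear": [0,-0.011,-0.012],"roll": 0},{"jaw": 1,"linear": [0,-0.0205,-0.028],"roll": 0},{"jaw": 1,"linear": [0,-0.0255,-0.0455],"roll": 0},{"jaw": 1,"linear": [0,-0.0255,-0.0455],"roll": 0}])

```text
t: 14.55
tool_pos: [0.4584, -0.0267, 0.0818]
orientation: [1.319, 1.146, -1.319]
force: [1.3, 2.8, -2.5]
opening: 0.0155
```

```bash
python3 r.py -195 -210
```

```text
14.55 [ 0.4584 -0.0267  0.0818] [ 1.3  2.8 -2.5] 0.0155
(np.float64(4.444662156743296), (np.int64(150), np.int64(154)), np.float64(10422.0))
ang 178.5843527482908 0.04165040857924648
-195.0 [0.0007, -0.0006, -0.0165]
-210.0 [0.0008, 0.0038, -0.0343]
```

apply_moves(series=[{"jaw": 1,"linear": [0,-0.0006,-0.0165],"roll": 0},{"jaw": 1,"linear": [0,0.004,-0.034],"roll": 0},{"jaw": 1,"linear": [0,0.004,-0.034],"roll": 0}])

```text
t: 14.98
tool_pos: [0.4647, -0.0065, 0.0819]
orientation: [1.32, 1.146, -1.317]
force: [6.2, -0.1, -6.2]
opening: 0.0154
```

```bash
python3 r.py -195 -180 -165 -150; python3 - <<'E'
from h import *
from scipy.optimize import curve_fit
st=read_state
# TCP positions gripped -> circle centre
P=np.array([[.5426,-.0277],[.53,-.0584],[.4994,-.0706],[.4692,-.0569],[.4584,-.0267],st()["tool_pos"][:2]])
w=np.linalg.lstsq(np.c_[2*P,np.ones(len(P))],(P**2).sum(1),rcond=None)[0];print(w[:2],np.sqrt(w[2]+w[0]**2+w[1]**2))
im,K,M,s=cam("top"); v=[1.1,4.16,6.42,6.46,4.44,mm(im,K,M)[0]]
a=np.degrees(np.unwrap(np.arctan2(*(P-w[:2]).T[::-1]))); print(a,v)
f=lambda x,c,b,p:c+b*np.cos(np.radians(x-p)); r=curve_fit(f,a,v,(2.5,4,-114)); print(r[0],np.sqrt(np.diag(r[1])),f(a,*r[0])-v)
f4=lambda x,c,p:c+4*np.cos(np.radians(x-p)); print(curve_fit(f4,a,v,(2.5,-114))[0])
E
```

```text
14.97 [ 0.4647 -0.0065  0.0819] [ 6.2 -0.1 -6.2] 0.0154
(np.float64(2.459308340764928), (np.int64(150), np.int64(153)), np.float64(15799.0))
ang 149.07903993350337 0.041183943482513724
-195.0 [0.0006, -0.0061, 0.0182]
-180.0 [0.0005, -0.0058, 0.0365]
-165.0 [0.0003, -0.0008, 0.0541]
-150.0 [0.0001, 0.0086, 0.0697]
[ 0.50044409 -0.02856425] 0.04208289113392454
[   1.17447482  -45.26995698  -91.42282307 -137.79462575 -182.53885542
 -211.58809483] [1.1, 4.16, 6.42, 6.46, 4.44, np.float64(2.465217058499322)]
[   2.8688837     3.89277171 -115.87591933] [0.0112991  0.01889497 0.17403983] [-0.00144768  0.00152905 -0.00752449  0.02026418 -0.02903547  0.0162144 ]
[   2.8329885  -115.74898177]
```

Fit: high spot at handle angle −116°, predicted dial peak 6.8 mm, residuals under 0.03 mm. I'll turn back to it.

```bash
sed -i 's/C=(.500,-.0277)/C=(.50044,-.02856)/' r.py && python3 r.py -195 -180 -165 -150 -135 -120 -116
```

```text
15.07 [ 0.4646 -0.0066  0.0819] [ 6.5 -0.6 -4.9] 0.0153
(np.float64(2.5158445430978147), (np.int64(150), np.int64(154)), np.float64(15840.0))
ang 148.43306600705407 0.04204266249335886
-195.0 [0.0005, -0.0052, 0.0195]
-180.0 [0.0004, -0.0049, 0.0378]
-165.0 [0.0002, 0.0001, 0.0553]
-150.0 [0.0001, 0.0095, 0.071]
-135.0 [-0.0001, 0.0227, 0.0837]
-120.0 [-0.0003, 0.0386, 0.0926]
-116.0 [-0.0003, 0.0432, 0.0942]
```

apply_moves(series=[{"jaw": 1,"linear": [0,-0.005,0.0195],"roll": 0},{"jaw": 1,"linear": [0,-0.005,0.038],"roll": 0},{"jaw": 1,"linear": [0,0,0.0553],"roll": 0},{"jaw": 1,"linear": [0,0.0095,0.071],"roll": 0},{"jaw": 1,"linear": [0,0.0227,0.0837],"roll": 0},{"jaw": 1,"linear": [0,0.0386,0.0926],"roll": 0},{"jaw": 1,"linear": [0,0.0432,0.0942],"roll": 0},{"jaw": 1,"linear": [0,0.0432,0.0942],"roll": 0},{"jaw": 1,"linear": [0,0.0432,0.0942],"roll": 0}])

```text
t: 16.25
tool_pos: [0.4826, -0.0668, 0.0818]
orientation: [1.32, 1.144, -1.317]
force: [1.5, -5.4, 2.8]
opening: 0.0155
```

```bash
python3 r.py -116
```

```text
16.25 [ 0.4826 -0.0668  0.0818] [ 1.5 -5.4  2.8] 0.0155
(np.float64(6.844478612262095), (np.int64(153), np.int64(153)), np.float64(7970.0))
ang -115.06112528878477 0.04217185461324414
-116.0 [0.0005, -0.0011, -0.0006]
```

apply_moves(series=[{"jaw": -0.3,"linear": [0,-0.0005,-0.0003],"roll": 0},{"jaw": -0.3,"linear": [0,-0.0005,-0.0003],"roll": 0},{"jaw": -0.3,"linear": [0,-0.0005,-0.0003],"roll": 0},{"jaw": -0.3,"linear": [-0.1,0,0],"roll": 0},{"jaw": -0.3,"linear": [-0.15,0.005,-0.08],"roll": 0},{"jaw": -0.3,"linear": [-0.15,0.012,-0.17],"roll": 0},{"jaw": -0.3,"linear": [-0.15,0.0237,-0.26],"roll": 0},{"jaw": -0.3,"linear": [-0.15,0.0237,-0.3364],"roll": 0},{"jaw": -0.3,"linear": [-0.15,0.0237,-0.3364],"roll": 0},{"jaw": -0.3,"linear": [-0.15,0.0237,-0.3364],"roll": 0}])

```text
t: 17.55
tool_pos: [0.5262, 0.1299, 0.1726]
orientation: [1.319, 1.145, -1.317]
force: [-1.0, -0.4, -0.0]
opening: 0.0602
```

```bash
python3 - <<'E'
from h import *
st(); im,K,M,s=cam("wrist"); g=im.max(2)
# knob top expected
u,v=proj(K,M,(.5275,.131,.102)); print(u,v); u,v=int(u),int(v)
m=(g[v-25:v+25,u-25:u+25]<45); y,x=np.nonzero(m); print(len(x),x.min()+u-25,x.max()+u-25,y.min()+v-25,y.max()+v-25)
R=cv2.Rodrigues(s["orientation"])[0]; print((R.T@(np.array([.5263,.1308,.076])-s["tool_pos"])/.6).round(4))
E
```

```text
17.55 [0.5262 0.1299 0.1726] [-1.  -0.4 -0. ] 0.0602
259.0080779579091 198.19875741265267
53 253 265 183 194
[ 0.1611  0.0007 -0.0006]
```

apply_moves(series=[{"jaw": -0.3,"linear": [0.08,0.0007,-0.0006],"roll": 0},{"jaw": -0.3,"linear": [0.161,0.0007,-0.0006],"roll": 0},{"jaw": -0.3,"linear": [0.161,0.0007,-0.0006],"roll": 0},{"jaw": 1,"linear": [0.161,0.0007,-0.0006],"roll": 0},{"jaw": 1,"linear": [0.161,0.0007,-0.0006],"roll": 0},{"jaw": 1,"linear": [0.161,0.0007,-0.0006],"roll": 0},{"jaw": 1,"linear": [0.161,0.0007,-0.0006],"roll": 0},{"jaw": 1,"linear": [0.161,0.0007,-0.0006],"roll": 0},{"jaw": 1,"linear": [0.161,0.0007,-0.0006],"roll": 0},{"jaw": 1,"linear": [0.161,0.0007,-0.0006],"roll": 0}], force=40)

```text
t: 18.85
tool_pos: [0.526, 0.1305, 0.0765]
orientation: [1.319, 1.145, -1.318]
force: [-4.1, 0.1, 5.3]
opening: 0.0141
```

apply_moves(series=[{"jaw": 1,"linear": [0,0,-0.0012],"roll": 0},{"jaw": 1,"linear": [0,0,-0.0024],"roll": 0},{"jaw": 1,"linear": [0,0,-0.0024],"roll": 0},{"jaw": 1,"linear": [0,0,-0.0024],"roll": 0}])

```text
t: 19.35
tool_pos: [0.5261, 0.1312, 0.0765]
orientation: [1.318, 1.144, -1.319]
force: [-2.1, -4.2, 4.3]
opening: 0.0141
```

```bash
python3 -c "
from h import *
st()"
```

```text
19.35 [0.5261 0.1312 0.0765] [-2.1 -4.2  4.3] 0.0141
```

apply_moves(series=[{"jaw": -0.3,"linear": [0,0,0],"roll": 0},{"jaw": -0.3,"linear": [0,0,0],"roll": 0},{"jaw": -0.3,"linear": [0,0,0],"roll": 0},{"jaw": -0.3,"linear": [-0.1,0,0],"roll": 0},{"jaw": -0.5,"linear": [-0.2,0,0.1],"roll": 0},{"jaw": -0.5,"linear": [-0.2,0,0.15],"roll": 0},{"jaw": -0.5,"linear": [-0.2,0,0.15],"roll": 0},{"jaw": -0.5,"linear": [-0.2,0,0.15],"roll": 0}])

```text
t: 20.35
tool_pos: [0.5134, 0.0419, 0.1955]
orientation: [1.319, 1.144, -1.32]
force: [-0.6, 0.2, 0.7]
opening: 0.0696
```

```bash
python3 - <<'E'
from h import *
st()
for n in("wrist","top"):
    im,K,M,s=cam(n); print(mm(im,K,M))
E
```

```text
20.35 [0.5134 0.0419 0.1955] [-0.6  0.2  0.7] 0.0696
(np.float64(6.283487783824172), (np.int64(143), np.int64(147)), np.float64(15991.0))
(np.float64(6.57528465994794), (np.int64(144), np.int64(153)), np.float64(99.0))
```

apply_moves(series=[{"jaw": -0.5,"linear": [-0.08,0,0.04],"roll": 0},{"jaw": -0.5,"linear": [-0.17,0,0.08],"roll": 0},{"jaw": -0.5,"linear": [-0.17,0,0.08],"roll": 0},{"jaw": -0.5,"linear": [-0.17,0,0.08],"roll": 0},{"jaw": -0.5,"linear": [-0.17,0,0.08],"roll": 0}])

```text
t: 21.08
tool_pos: [0.506, -0.0047, 0.2945]
orientation: [1.315, 1.149, -1.321]
force: [0.2, 0.4, 0.9]
opening: 0.0699
```

```bash
python3 - <<'E'
from h import *
st()
im2,K2,M2,_=cam("top"); print(mm(im2,K2,M2))
im,K,M,s=cam("wrist"); print(mm(im,K,M))
a=cv2.resize(im[0:265,120:400],None,fx=1.6,fy=1.6,interpolation=cv2.INTER_CUBIC); b=cv2.resize(im2[130:260,150:390],(348,188)); o=np.zeros((max(a.shape[0],424),800,3),np.uint8)
w=cv2.resize(needle(im,K,M,(.521,.0925)),(230,230)); o[:a.shape[0],:448]=a[:o.shape[0]]; o[:188,450:798]=b; o[190:420,450:680]=w; cv2.imwrite("pics/final.png",o)
E
```

```text
21.07 [ 0.506  -0.0047  0.2945] [0.2 0.4 0.9] 0.0699
(np.float64(6.483806008662921), (np.int64(146), np.int64(152)), np.float64(740.0))
(np.float64(6.194394370155264), (np.int64(144), np.int64(147)), np.float64(13858.0))
```

View pics/final.png

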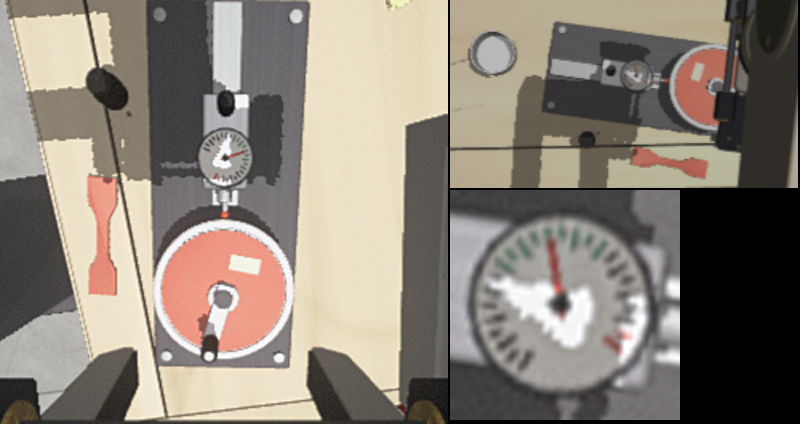

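The final picture shows the needle at mid-green, about 6.2 mm. The ball is on the rim, the crank is parked, the bystanders are in place and the gripper is clear, so I'm handing in.

```bash
python3 -c "
from plant import *
print(close_job())"
```

```text
the job is handed in; nothing more can be done
None
```

The disc is parked with its high spot at the plunger and the dial reads about 6.2 to 6.5 mm, close to mid-scale. I handed the job in at about 21 s.

- **Contact:** I slid the carriage in until the plunger pressed about 1.1 mm on the rim.
- **Finding the high spot:** I turned the disc about 212° by the crank with the plunger riding on the rim. The readings rose from 1.1 to a peak and fell back to 2.5 mm. A cosine fit put the peak at crank angle −116°, with residuals of 0.03 mm or less.
- **Parking:** I turned back to about −115°, where the dial read 6.84 mm. I then pulled the carriage out slightly to bring the dial towards mid-scale.
- **Full turn not made:** At this carriage setting the plunger would have left the rim near the low spot. The high spot therefore comes from the sweep that bracketed the peak, not from a complete turn.
- **Last checks:**
  - The wrist camera read 6.2 mm. The top camera read 6.5 mm, from a fainter needle image.
  - The plunger never read above about 6.8 mm, far from bottoming at 12 mm.
  - The vial, test bar and cup look undisturbed in the final picture; I did not measure their positions before and after.
  - The gripper is clear of everything.

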